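Jack the roller bed level, wedge its foot and let the jack down

ROBOT

A 6-joint arm with a two-finger parallel gripper is mounted at the origin on a cart in front of the work surface, level with it; the furniture and walls round the work are solid. World frame = base frame: x ahead of the robot, y to its left, z up, the work surface at z = 0. Lengths are in m, angles in rad, forces in N, time in s.
With the tool pointing down it reaches from about 0.375 to 0.975 m from the base axis. Payload 3.8 kg.
Tool frame: the origin (TCP) lies at the very end of the fingers, on their centre line; the grasp point (between the pads) lies 19 mm behind it; z points along the fingers, y is the line along which they close (so a half turn about z gives the same grasp; the last joint's range is limited). The gripper opens to 85 mm and grips with 20 to 120 N. Pads are 22 mm wide; open, the fingers measure 114 mm over their backs; the gripper's body (76 mm by 85 mm) begins 54 mm behind the grasp point. The pads swing forward as they close: fully open they stand 13 mm farther back than shut.
Start: joints at [-1.242, 0.264, 1.604, -0, 1.274, -0.037], TCP at [0.241, -0.63, 0.231] pointing down, gripper open.
Joint ranges: [-2.63, 2.63], [-0.94, 2.18], [0.31, 2.57], [-1.31, 4.45], [0, 2.66], [-2.55, 2.55]. Speed limits (rad/s): [2.57, 2.57, 3.14, 3.14, 3.14, 3.14].

INTERFACE

Orientations are given as a 3x3 rotation matrix whose columns are the frame's x, y, z axes.
In Python, from bench import observe, vision, hand_in gives the robot as it stands.
- The arm moves only by the tool arm_command, never from a script. Its arguments are lists of equal length, an entry for each row: "fingers": the gripper command: -1 is fully open, 1 is shut, values between are in proportion; "delta_pos": the shift along the tool's x, y, z as a fraction of full scale, a list of three; "twist": the turn, a rotation vector about the tool's x, y, z as a fraction of full scale, a list of three. In form: {"fingers": [fingers, ...], "delta_pos": [[dx, dy, dz], ...], "twist": [[rx, ry, rz], ...]}. A call has 1 to 12 rows; each row is the pose to reach, as a shift and turn from the pose commanded when the call began, along the tool's axes at that moment; what a row does not reach only later rows make up. Full scale, the value 1, is 120 mm for a shift and pi/2 rad for a turn. A row lasts 1/8 s, in which the tool goes at most 62.5 mm and 10.7 degrees, less where a joint would pass 70% of its speed; a pose out of reach is approached as far as the arm can. A call with a number of a shift or a turn outside -1 to 1 is refused whole. A call with a gripper value outside its range is refused whole. The fingers move at their own pace and stop on an object; "newtons" is the grip in N (left out, the last holds). Time passes only in rows, so rows that repeat a pose let the fingers close. It gives the time, the measured TCP pose, the force, the opening and the grip force at its end, in the units of the state.
- observe(): the state, without advancing time (a new reading comes with each control period).
- vision.snapshot(name): name is "scene" or "top" or "wrist"; returns a dict with "img" (384x512x3 uint8, blue, green, red), "mtx" (3x3 intrinsics, pixels), "origin" and "rotation" of the camera in the world. Camera axes: x right, y down, z forward; pixel columns grow to the right and rows downward; lengths in m; the calibration is good to about 2 mm. A picture is of the moment at which its call begins. There is no depth.
- hand_in(): hands the job in; it is judged then, once.
The state is a dict: "time": time; "joint_positions": joint angles; "joint_vel": joint speeds; "joint_torque": joint torques, N m; "tcp_pos": TCP position; "tcp_rot": TCP orientation; "contact_force": force on the tool from outside, world axes, zero at the start; "ft_torque": the same for the moment, N m; "finger_gap": finger opening in m; "grip_force": force on a finger pad.
Only numpy, scipy, OpenCV 4.12 (cv2) and the standard library are available. Lean on these libraries where they do the work, as an engineer would, in place of code of your own. Each camera call takes 0.05 s, during which the arm holds its last target. There are 200 camera calls.

TASK

The roller bed at the back of the table slopes down to the right. Pump the ratchet jack's lever, full strokes down and all the way up again, until the bed's front foot stands 25 mm or more clear of the table, which brings the bed level or a little past it; push the wooden wedge, thin edge first, under that foot from the front until it just sits tight, not so hard that it lifts the bed off the jack. Then, with the lever up, hold the jack's pedal down until the jack has sunk right to the bottom, so that the bed stays up standing on the wedge, and let go; leave the tape measure, the oil bottle and the swab tub where they are.

Things in the scene. Friction and masses are not known exactly. Their poses are not given: they have to be found in the camera images.
- bed: roller bed, the part that tilts: two aluminium side rails 424 mm long, 46 mm high, 120 mm apart outside, ten grey rollers; about 6 kg. Origin on its hinge axis at its left end, 102.5 mm above the table, midway between the rails; own x level, front rail to back rail; own y from its low right end to the hinge. At the start it rests on its foot, about 4 degrees low on the right.
- bed_foot (a point): lowest line, in the middle, of the rounded nose of the bed's foot, a dark steel bracket 44 mm wide on the front rail, 330 mm from the hinge. The nose is 25 mm in front of the rail, whose underside is 55 to 85 mm above the table. About 2 mm up at the start, 25.5 mm when level; each loaded tooth lifts it 8 mm (it is caught at about 21, 29, 37 mm). The wedge goes under it along the bed's own +x.
- rack: toothed bar of the jack at the bed's right end; slides straight up 61 mm, teeth every 10 mm. Origin on the table below it when right down; own x level, from the lever's grip to the bar (turned about 0.15 rad from the bed's), own y towards the bed. Its toe is under the bed's end crossbar, 6 to 13 mm clear at the start (right down or one tooth up), so the first stroke lifts little or nothing.
- toe_top (a point): top of the toe on the toothed bar, 45 mm to the bed's side of the bar: 35 mm above the table when the jack is right down, about 41 mm at the first tooth, then 10 mm more for each tooth
- lever (a joint): jack's lever: 0 up (a spring, 2 to 4 N at the grip, returns it), 0.46 rad down on its hard stop. A stroke counts only if it passes about 0.42 rad and the lever then comes all the way up: the bar has then risen one tooth and is held. At the grip 4 to 9 N before the toe meets the bed, 12 to 20 N while lifting. After six teeth the bar is at its top and the lever stops hard early.
- lever_grip (a point): middle of the black ribbed round grip (22 mm thick, 80 mm long) near the lever's free end, which points from the jack towards the robot along the bar's own -x. The lever's level axis is 63 mm above the table, 61 mm in front of the bar; this point is 150 mm from it, 114 mm above the table with the lever up, 47 mm right down. Press it down from above.
- pedal (a joint): jack's release pedal: -0.05 to 0.11 rad when let go (spring), 0.34 rad right down. Right down (up to about 18 N at the pad while the jack carries the bed, 2 N when it does not) and with the lever up it frees both pawls and the bar sinks to the bottom in about 1 s; let go too early, the pawl catches the next tooth.
- pedal_pad (a point): middle of the top of the pedal's ribbed steel pad (34 mm by 28 mm), 62 to 72 mm above the table at rest and about 45 mm pressed right down; it lies 102 mm from the bar on the lever's side and 34 mm to the left of the lever (the bar's own +y side)
- wedge: loose beech wedge 130 mm long, 60 mm wide, 5 mm high at its thin end and 40 mm at its thick end, flat underneath, straight slope on top, upright sides, 160 g; it lies in front of the bed. Origin on its underside at the middle; own +x points to its thin edge, own z up.
- tape_measure: bystander: grey pocket tape measure 65 mm by 32 mm, 54 mm high, left of the wedge
- oiler: bystander: small yellow dropper oil bottle 105 mm tall, standing in front of the middle of the bed
- swab_tub: bystander: white tub of cotton swabs 75 mm across, 88 mm high, standing in front of the bed's left end

How it is judged:
By the outcome, as a careful person would: the job done as asked, in the order asked, and still so for the second after the job is handed in, with the robot touching nothing.
It also fails if it takes over 72 s, if anything falls off the work surface, if the arm or the gripper's body presses on something with over 40 N, if the wrist force passes 120 N, or if a joint passes its speed limit or range.

## Working session

There is one attempt and no reset: what is moved stays moved. The work goes in short steps, Python scripts to look and compute and a tool call to move; the robot and the scene stay as the last step left them, time stands still between calls to the robot, and variables do not carry over. Pictures are saved under pics/ and viewed, at most 10 in all, crops included, and the job is handed in when it is done.

Besides the shell and the picture viewer there is one more tool, called after "Call:" as a command line: name --argument value ..., lists and objects as JSON in quotes. arm_command: Moves the arm, as the interface text tells. Shift numbers are shares of 120 mm and turn numbers shares of pi/2 rad, none past 1 either way. Its arguments: {"type":"object","properties":{"fingers":{"type":"array","items":{"type":"number"}},"delta_pos":{"type":"array","items":{"type":"array","items":{"type":"number"}}},"twist":{"type":"array","items":{"type":"array","items":{"type":"number"}}},"newtons":{"type":"number"}},"required":["fingers","delta_pos","twist"]}

```bash
ls; mkdir -p pics
cat > h.py <<'E'
import numpy as np, cv2, json
from bench import observe, vision, hand_in
def snap(n,f):
    s=vision.snapshot(n); cv2.imwrite(f'pics/{f}.png',s['img']); np.savez(f'pics/{f}.npz',**s); return s
def load(f): return np.load(f'pics/{f}.npz')
def ray(s,u,v):
    d=s['rotation']@np.linalg.inv(s['mtx'])@np.array([u,v,1.]); return s['origin'],d/np.linalg.norm(d)
def atz(s,u,v,z):
    o,d=ray(s,u,v); return o+d*(z-o[2])/d[2]
def tri(*a):
    A=0;b=0
    for s,u,v in a:
        o,d=ray(s,u,v);P=np.eye(3)-np.outer(d,d);A=A+P;b=b+P@o
    return np.linalg.solve(A,b)
def proj(s,p):
    c=s['mtx']@(s['rotation'].T@(np.array(p)-s['origin'])); return c[:2]/c[2]
E
python3 - <<'E'
from h import *
a=snap('scene','s0');b=snap('top','t0')
for s in(a,b): print(s['origin'],s['rotation'].round(3),s['mtx'])
cv2.imwrite('pics/s0b.png',cv2.resize(a['img'],(800,600),interpolation=2));cv2.imwrite('pics/t0b.png',cv2.resize(b['img'],(800,600),interpolation=2))
E
```

```text
pics
[-0.01293483  0.68218559  0.55764865] [[-0.798 -0.264  0.541]
 [-0.602  0.368 -0.708]
 [-0.012 -0.891 -0.453]] [[492.37282758   0.         262.86752161]
 [  0.         492.37282758 199.717143  ]
 [  0.           0.           1.        ]]
[ 0.28464829 -0.08623347  1.21813086] [[ 0.074 -0.97   0.233]
 [-0.997 -0.072  0.018]
 [-0.001 -0.233 -0.972]] [[410.24723802   0.         251.4106844 ]
 [  0.         410.24723802 197.64870433]
 [  0.           0.           1.        ]]
```

View pics/s0b.png

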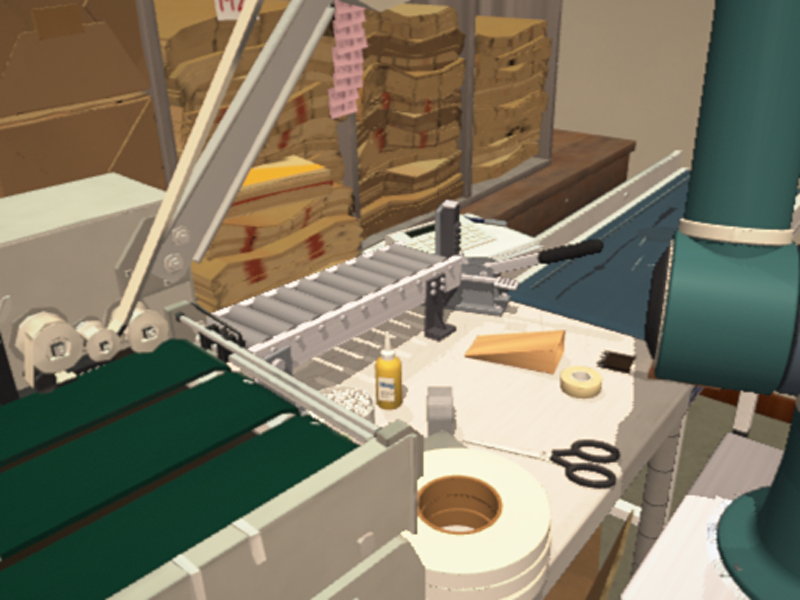

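View pics/t0b.png

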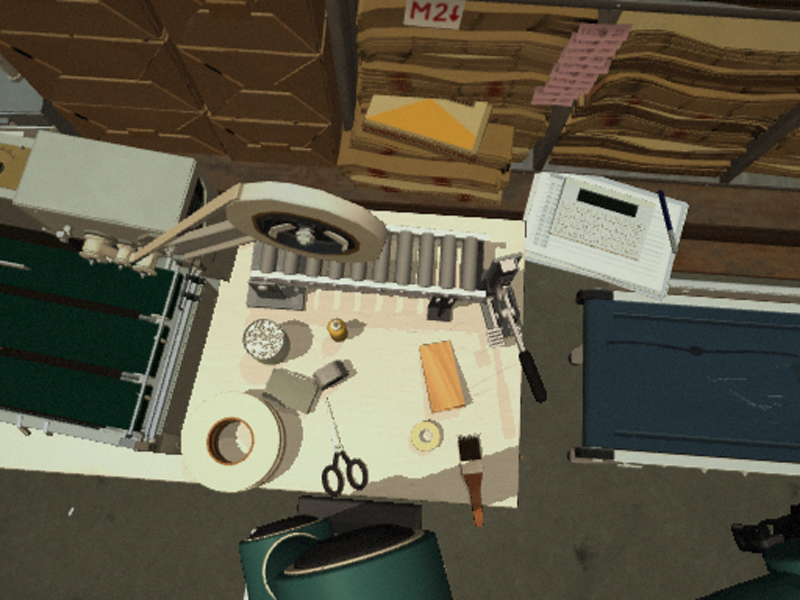

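The scene shows the jack at the bed's right end (grip ~570,250 in the 800 px view), the foot at ~(437,330) and the wedge at ~(515,350). In the top view the grip runs (525,352)–(543,400), the foot is at (440,307) and the wedge at (443,375). I'll enlarge both.

Run:
```python
from h import *
a=load('s0')['img'];b=load('t0')['img']
cv2.imwrite('pics/c1.png',cv2.resize(b[150:270,250:360],None,fx=5,fy=5,interpolation=2))
cv2.imwrite('pics/c2.png',cv2.resize(a[120:245,250:410],None,fx=4.8,fy=4.8,interpolation=2))
```

```text
(no output)
```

View pics/c1.png

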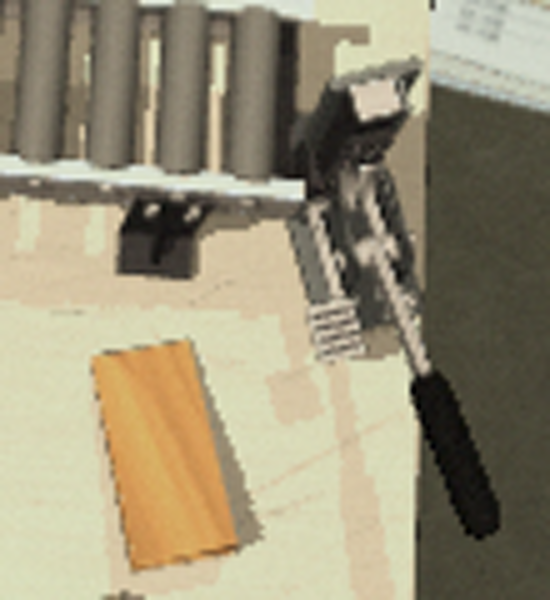

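View pics/c2.png

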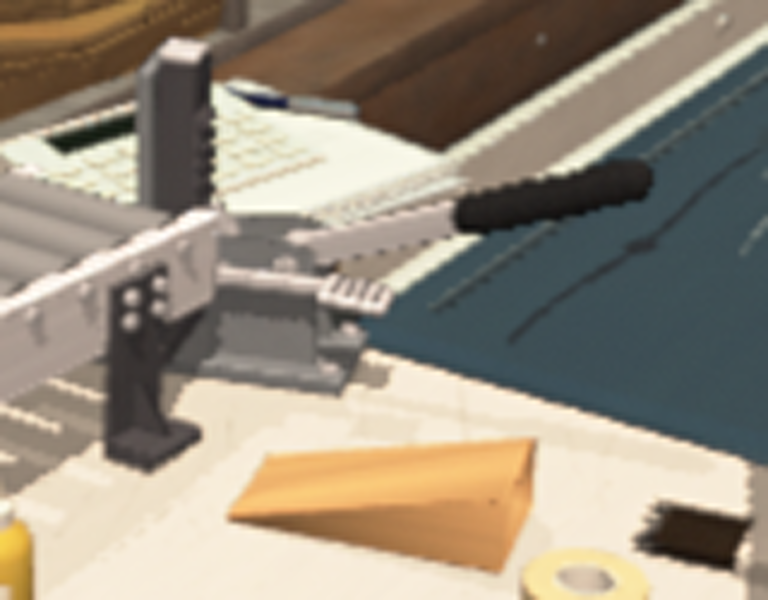

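Run:
```python
from h import *
a=load('s0');b=load('t0')
T=lambda x,y:(b,250+x/5-.4,150+y/5-.4)
S=lambda x,y:(a,250+x/4.8-.4,120+y/4.8-.4)
np.set_printoptions(precision=4,suppress=True)
print('grip',tri(T(457,456),S(553,198)),'ends',tri(T(430,378),S(462,215)),tri(T(485,530),S(645,178)))
print('pad',tri(T(336,330),S(360,293)))
print('bar top',tri(T(378,97),S(183,48)))
W=[(95,355,.005),(190,342,.005),(237,548,.04),(132,570,.04)]
w=[atz(*T(x,y),z) for x,y,z in W]; print('wedge',*w)
Ws=[(230,518,.005),(268,457,.005),(535,440,.04),(500,480,.04)]
print('wedge thin scn',atz(*S(230,518),.003),atz(*S(268,457),.005),atz(*S(535,440),.04),atz(*S(500,570),0))
print('foot T',atz(*T(118,272),.008),atz(*T(195,277),.008)); print('foot S',atz(*S(148,468),.004),atz(*S(200,437),.008))
print('rail top front T',atz(*T(0,160),.13),atz(*T(303,187),.1))
print(observe()['contact_force'])
```

```text
grip [ 0.4473 -0.3164  0.1112] ends [ 0.4908 -0.3041  0.0959] [ 0.4066 -0.3289  0.1271]
pad [ 0.5202 -0.2563  0.0633]
bar top [ 0.628  -0.2579  0.1693]
wedge [ 0.5079 -0.1204  0.005 ] [ 0.5201 -0.1768  0.005 ] [ 0.3961 -0.2073  0.04  ] [ 0.3792 -0.1484  0.04  ]
wedge thin scn [ 0.5043 -0.1204  0.003 ] [ 0.52   -0.1774  0.005 ] [ 0.3956 -0.2082  0.04  ] [ 0.3833 -0.1568  0.    ]
foot T [ 0.5592 -0.1309  0.008 ] [ 0.5596 -0.1774  0.008 ]
foot S [ 0.5619 -0.1359  0.004 ] [ 0.5552 -0.1705  0.008 ]
rail top front T [ 0.5898 -0.0577  0.13  ] [ 0.5951 -0.2285  0.1   ]
[-0.2619 -0.3001 -0.3577]
```

Run:
```python
from h import *
np.set_printoptions(precision=4,suppress=True)
a=load('s0');b=load('t0')
T=lambda x,y:(b,250+x/5-.4,150+y/5-.4)
S=lambda x,y:(a,250+x/4.8-.4,120+y/4.8-.4)
print('rail corner',tri(T(303,187),S(220,215)))
o=observe();print(o['tcp_pos'],o['tcp_rot'],o['time'],o['finger_gap'])
R=o['tcp_rot'];
for p in [(.447,-.316,.2),(.39,-.2,.3)]: print(R.T@(np.array(p)-o['tcp_pos'])/.12)
w=snap('wrist','w0');print(w['origin']-o['tcp_pos'],R.T@w['rotation'],w['mtx'][0])
print(R.T@(w['origin']-o['tcp_pos']))
```

```text
rail corner [ 0.5913 -0.231   0.0975]
[ 0.2412 -0.6297  0.2301] [[ 0.9338  0.3577 -0.0007]
 [ 0.3577 -0.9338  0.002 ]
 [ 0.0001 -0.0021 -1.    ]] 0.1 0.08568739361843004
[ 2.5365 -1.8274  0.2545]
[ 2.4387 -2.9017 -0.5766]
[0.0781 0.0285 0.1418] [[-0.     -0.9445 -0.3284]
 [ 1.     -0.0001  0.0002]
 [-0.0002 -0.3284  0.9445]] [273.2564   0.     253.2476]
[ 0.0831  0.001  -0.1418]
```

Call:
arm_command --fingers '[0, 1, 1]' --delta_pos '[[0.33, -0.33, -0.2], [0.67, -0.67, -0.4], [1, -1, -0.5]]' --twist '[[0, 0, 0.1], [0, 0, 0.2], [0, 0, 0.233]]'

```text
time: 0.52
tcp_pos: [0.3113, -0.4743, 0.2925]
tcp_rot: [[1.0, -0.003, 0.001], [-0.003, -1.0, -0.001], [0.001, 0.001, -1.0]]
contact_force: [0.6, -0.4, 0.3]
finger_gap: 0.0321
grip_force: 0.0
```

Call:
arm_command --fingers '[1, 1, 1]' --delta_pos '[[0.33, -0.33, 0], [0.67, -0.67, 0], [0.9, -1, 0]]' --twist '[[0, 0, 0], [0, 0, 0], [0, 0, 0]]'

```text
time: 0.9
tcp_pos: [0.4198, -0.3536, 0.2911]
tcp_rot: [[1.0, 0.0, 0.0], [0.0, -1.0, 0.0], [0.0, -0.0, -1.0]]
contact_force: [1.0, 0.6, 0.5]
finger_gap: -0.0003
grip_force: 0.0
```

Run:
```python
from h import *
np.set_printoptions(precision=4,suppress=True)
o=observe();print(o['tcp_pos'],o['tcp_rot'],o['time'],o['finger_gap'])
w=snap('wrist','w1');cv2.imwrite('pics/w1b.png',cv2.resize(w['img'],(800,600),interpolation=2))
```

```text
[ 0.4198 -0.3536  0.2911] [[ 1.      0.0004  0.0003]
 [ 0.0004 -1.      0.0002]
 [ 0.0003 -0.0002 -1.    ]] 0.9 -0.00026872941572087374
```

View pics/w1b.png

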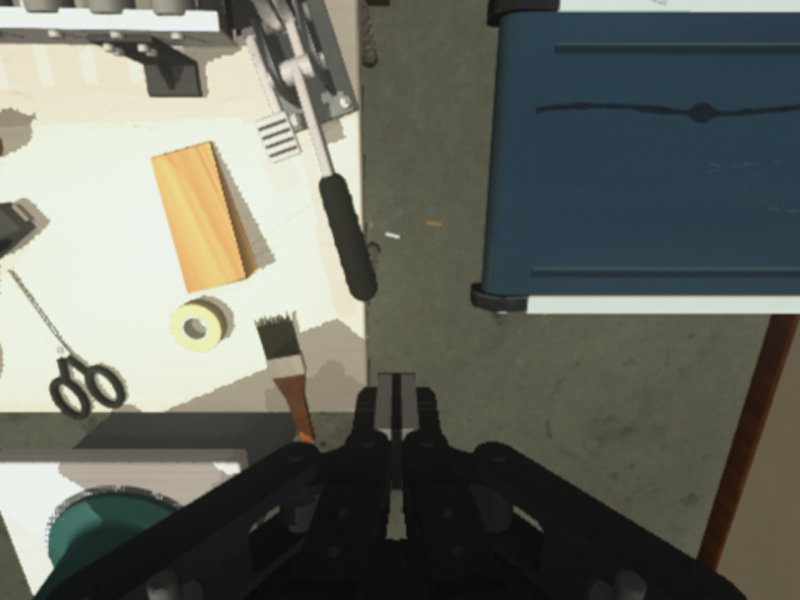

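The grip middle is at (348,238), the pad at (278,138) and the foot nose front at (152–202,96). The wedge corners are (152,158), (211,142), (247,278) and (188,292).

Run:
```python
from h import *
np.set_printoptions(precision=4,suppress=True)
a=load('s0');b=load('t0');w=load('w1')
T=lambda x,y:(b,250+x/5-.4,150+y/5-.4)
S=lambda x,y:(a,250+x/4.8-.4,120+y/4.8-.4)
W=lambda x,y:(w,x/1.5625-.2,y/1.5625-.2)
print('grip',tri(W(348,238),S(553,198)),tri(T(457,456),S(553,198),W(348,238)),atz(*W(348,238),.114),atz(*T(457,456),.114))
print('ends',atz(*W(332,180),.100),atz(*W(363,292),.128))
print('pad',tri(W(278,138),S(360,293)),atz(*W(278,138),.065),atz(*T(336,330),.065))
print('foot',atz(*W(152,96),.008),atz(*W(202,96),.008))
print('rail',[atz(*W(0,30),z) for z in(.105,.11,.115)],atz(*W(218,31),.098))
print('wedge',[atz(*W(*p),z) for *p,z in [(152,158,.005),(211,142,.005),(247,278,.04),(188,292,.04)]])
print('tape',[atz(*W(*p),.0) for p in [(172,325),(228,325)]],atz(*W(200,350),0))
```

```text
grip [ 0.4471 -0.3185  0.1105] [ 0.4472 -0.3177  0.1105] [ 0.447  -0.3193  0.114 ] [ 0.4472 -0.3158  0.114 ]
ends [ 0.4881 -0.3073  0.1   ] [ 0.4091 -0.3306  0.128 ]
pad [ 0.5194 -0.2595  0.0619] [ 0.5188 -0.2605  0.065 ] [ 0.5216 -0.2552  0.065 ]
foot [ 0.5563 -0.1357  0.008 ] [ 0.5563 -0.1807  0.008 ]
rail [array([ 0.5838, -0.0923,  0.105 ]), array([ 0.5826, -0.0963,  0.11  ]), array([ 0.5813, -0.1003,  0.115 ])] [ 0.585  -0.2344  0.098 ]
wedge [array([ 0.5036, -0.1242,  0.005 ]), array([ 0.5178, -0.1821,  0.005 ]), array([ 0.3957, -0.2134,  0.04  ]), array([ 0.3818, -0.155 ,  0.04  ])]
tape [array([ 0.3318, -0.1111,  0.    ]), array([ 0.3318, -0.1722,  0.    ])] [ 0.3019 -0.1372  0.    ]
```

Call:
arm_command --fingers '[1, 1, 1]' --delta_pos '[[0.19, -0.29, 0.3], [0.19, -0.29, 0.7], [0.19, -0.29, 1.0]]' --twist '[[0, 0, 0], [0, 0, 0], [0, 0, 0]]'

```text
time: 1.32
tcp_pos: [0.4409, -0.3194, 0.1691]
tcp_rot: [[1.0, 0.001, -0.001], [0.001, -1.0, 0.001], [-0.001, -0.001, -1.0]]
contact_force: [-0.5, 0.3, -0.1]
finger_gap: 0.0002
grip_force: 0.0
```

Call:
arm_command --fingers '[1, 1, 1, 1, 1]' --delta_pos '[[0, 0, 0.3], [0, 0, 0.55], [0, 0, 0.75], [0, 0, 0.93], [0, 0, 0.95]]' --twist '[[0, 0, 0], [0, 0, 0], [0, 0, 0], [0, 0, 0], [0, 0, 0]]'

```text
time: 1.95
tcp_pos: [0.4403, -0.3211, 0.0585]
tcp_rot: [[1.0, 0.0, -0.003], [0.0, -1.0, 0.0], [-0.003, -0.0, -1.0]]
contact_force: [-8.4, 2.9, 20.2]
finger_gap: -0.0001
grip_force: 10.4
```

Call:
arm_command --fingers '[1, 1, 1, 1, 1, 1, 1, 1]' --delta_pos '[[0, 0, -0.35], [0, 0, -0.66], [0, 0, -0.66], [0, 0, -0.4], [0, 0, -0.2], [0, 0, -0.05], [0, 0, 0.01], [0, 0, 0.01]]' --twist '[[0, 0, 0], [0, 0, 0], [0, 0, 0], [0, 0, 0], [0, 0, 0], [0, 0, 0], [0, 0, 0], [0, 0, 0]]'

```text
time: 2.95
tcp_pos: [0.4401, -0.3224, 0.0584]
tcp_rot: [[1.0, 0.001, -0.003], [0.001, -1.0, -0.002], [-0.003, 0.002, -1.0]]
contact_force: [-10.8, -0.6, 21.8]
finger_gap: -0.0003
grip_force: 11.7
```

Call:
arm_command --fingers '[1, 1, 1, 1, 1, 1, 1, 1]' --delta_pos '[[0, 0, -0.35], [0, 0, -0.66], [0, 0, -0.66], [0, 0, -0.4], [0, 0, -0.2], [0, 0, -0.05], [0, 0, 0.01], [0, 0, 0.01]]' --twist '[[0, 0, 0], [0, 0, 0], [0, 0, 0], [0, 0, 0], [0, 0, 0], [0, 0, 0], [0, 0, 0], [0, 0, 0]]'

```text
time: 3.95
tcp_pos: [0.4406, -0.3229, 0.0579]
tcp_rot: [[1.0, 0.001, -0.002], [0.001, -1.0, -0.003], [-0.002, 0.003, -1.0]]
contact_force: [-12.4, -0.7, 29.1]
finger_gap: 0.0002
grip_force: 15.3
```

Call:
arm_command --fingers '[1, 1, 1]' --delta_pos '[[0, 0, -0.35], [0, 0, -0.67], [0, 0, -0.67]]' --twist '[[0, 0, 0], [0, 0, 0], [0, 0, 0]]'

```text
time: 4.32
tcp_pos: [0.4426, -0.3217, 0.1371]
tcp_rot: [[1.0, -0.0, 0.003], [-0.0, -1.0, -0.003], [0.003, 0.003, -1.0]]
contact_force: [0.8, -0.7, -0.6]
finger_gap: 0.0001
grip_force: 0.0
```

Run:
```python
from h import *
a=snap('scene','s1')['img'];z=load('s0')['img']
f=lambda i:cv2.resize(i[115:225,255:395],None,fx=5,fy=5,interpolation=2)
cv2.imwrite('pics/c3.png',f(a)); 
g=lambda i:cv2.resize(i[120:222,262:340],None,fx=5,fy=5,interpolation=2)
cv2.imwrite('pics/c3.png',np.hstack([g(z),g(a)]))
```

```text
(no output)
```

View pics/c3.png

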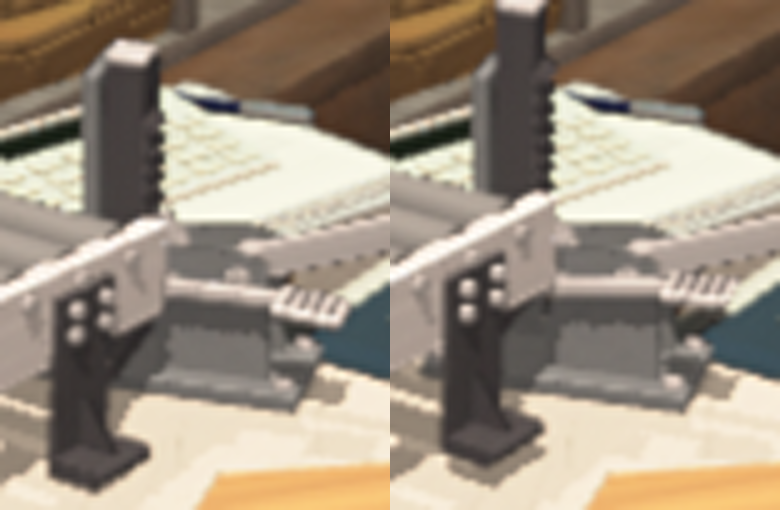

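The left panel is before and the right is after three strokes. The nose rose about 24 crop px (4.8 px, roughly 11 mm), so the foot is at about 13 mm. I'll do two more strokes.

Call:
arm_command --fingers '[1, 1, 1, 1, 1, 1, 1, 1, 1, 1, 1]' --delta_pos '[[0, 0, 0.25], [0, 0, 0.45], [0, 0, 0.6], [0, 0, 0.66], [0, 0, 0.66], [0, 0, 0.35], [0, 0, 0], [0, 0, 0], [0, 0, 0], [0, 0, 0], [0, 0, 0]]' --twist '[[0, 0, 0], [0, 0, 0], [0, 0, 0], [0, 0, 0], [0, 0, 0], [0, 0, 0], [0, 0, 0], [0, 0, 0], [0, 0, 0], [0, 0, 0], [0, 0, 0]]'

```text
time: 5.75
tcp_pos: [0.4404, -0.3198, 0.1334]
tcp_rot: [[1.0, -0.0, -0.003], [-0.0, -1.0, 0.002], [-0.003, -0.002, -1.0]]
contact_force: [1.1, -0.3, -1.0]
finger_gap: -0.0002
grip_force: 0.0
```

Call:
arm_command --fingers '[1, 1, 1, 1, 1]' --delta_pos '[[0, 0, 0.25], [0, 0, 0.45], [0, 0, 0.6], [0, 0, 0.66], [0, 0, 0.66]]' --twist '[[0, 0, 0], [0, 0, 0], [0, 0, 0], [0, 0, 0], [0, 0, 0]]'

```text
time: 6.38
tcp_pos: [0.441, -0.3231, 0.0587]
tcp_rot: [[1.0, 0.001, -0.001], [0.001, -1.0, -0.004], [-0.001, 0.004, -1.0]]
contact_force: [-8.6, -2.8, 17.0]
finger_gap: 0.0002
grip_force: 9.4
```

Call:
arm_command --fingers '[1, 1, 1, 1]' --delta_pos '[[0, 0, -0.35], [0, 0, -0.7], [0, 0, -1], [0, 0, -1]]' --twist '[[0, 0, 0], [0, 0, 0], [0, 0, 0], [0, 0, 0]]'

```text
time: 6.88
tcp_pos: [0.4434, -0.3222, 0.1795]
tcp_rot: [[1.0, -0.0, 0.005], [-0.0, -1.0, -0.004], [0.005, 0.004, -1.0]]
contact_force: [0.1, 0.2, -0.4]
finger_gap: -0.0003
grip_force: 0.0
```

Run:
```python
from h import *
a=snap('scene','s2')['img'];z=load('s0')['img']
g=lambda i:cv2.resize(i[120:222,262:340],None,fx=5,fy=5,interpolation=2)
cv2.imwrite('pics/c4.png',np.hstack([g(z),g(a)]))
# rise of foot patch by template match, in px, and predicted px per lift
t=cv2.cvtColor(z,6)[150:220,268:297] if 0 else z[196:219,270:284]
s0=load('s0')
for f in('s1','s2'):
    r=cv2.matchTemplate(load(f)['img'][180:219,266:288],t,cv2.TM_CCOEFF_NORMED);print(f,cv2.minMaxLoc(r))
for h in(0,.011,.019,.027,.035):print(h,proj(s0,(.557,-.156,.002+h)))
```

```text
s1 (-0.11718099564313889, 0.8853248953819275, (8, 0), (5, 11))
s2 (0.08230868726968765, 0.8704584836959839, (8, 1), (6, 5))
0 [287.10497705 215.06064279]
0.011 [287.15122537 210.92544326]
0.019 [287.18511335 207.89541906]
0.027 [287.21921651 204.84615394]
0.035 [287.25353692 201.77746402]
```

View pics/c4.png

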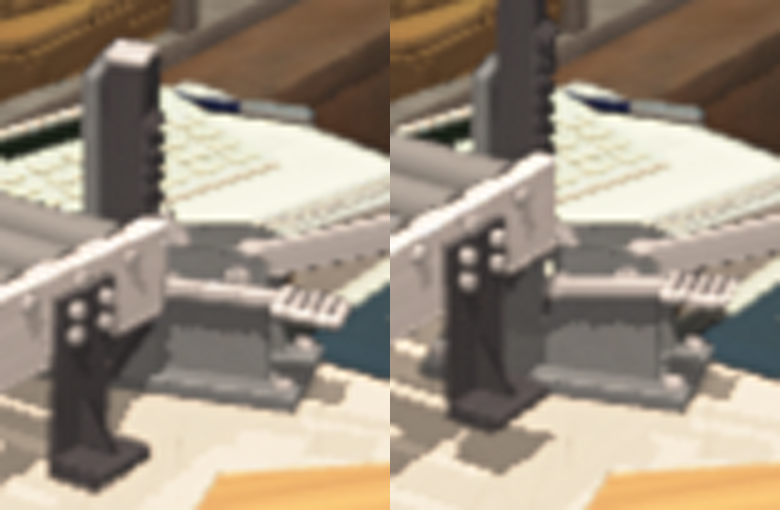

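Before and after: the nose rose about 58 crop px (11.6 px, roughly 29 mm), so the foot stands about 29–31 mm up. Next is the wedge.

Call:
arm_command --fingers '[-1, -1, -1]' --delta_pos '[[-0.15, -0.5, 0], [-0.3, -1, 0], [-0.3, -1, 0]]' --twist '[[0, 0, -0.1], [0, 0, -0.153], [0, 0, -0.153]]'

```text
time: 7.3
tcp_pos: [0.402, -0.1963, 0.1726]
tcp_rot: [[0.97, 0.241, -0.006], [0.241, -0.97, 0.004], [-0.005, -0.005, -1.0]]
contact_force: [0.5, 0.0, 0.0]
finger_gap: 0.0544
grip_force: 0.0
```

Run:
```python
from h import *
np.set_printoptions(precision=4,suppress=True)
o=observe();print(o['tcp_pos'],o['tcp_rot'],o['finger_gap'])
w=snap('wrist','w2');cv2.imwrite('pics/w2b.png',cv2.resize(w['img'],(800,600),interpolation=2))
```

```text
[ 0.402  -0.1963  0.1726] [[ 0.9704  0.2414 -0.0058]
 [ 0.2414 -0.9704  0.0041]
 [-0.0047 -0.0054 -1.    ]] 0.05435801448380041
```

View pics/w2b.png

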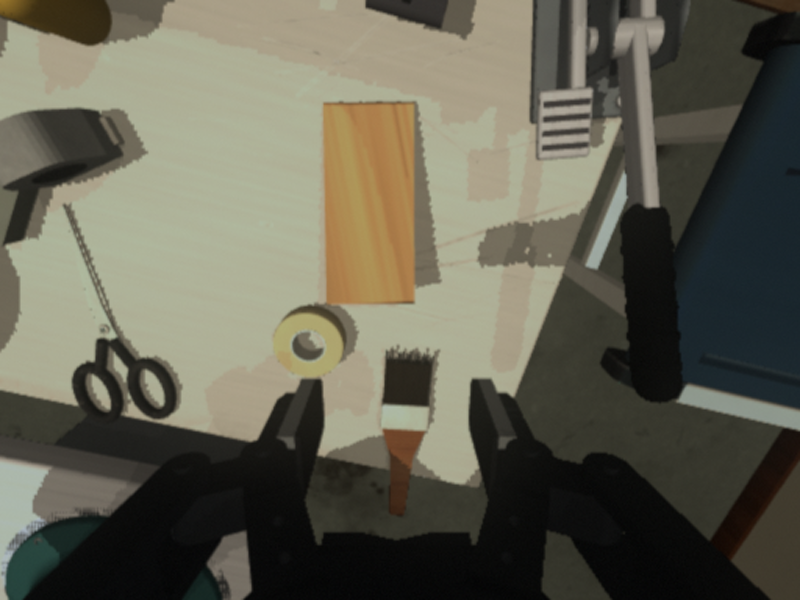

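The wedge is square to the tool: thin corners at (322,102) and (416,102), thick top corners at (325,303) and (415,303). The foot front edge runs (368,5)–(440,27) and the pad is at (565,123).

Run:
```python
from h import *
np.set_printoptions(precision=4,suppress=True)
w=load('w2');o=observe();R=o['tcp_rot']
W=lambda x,y:(w,x/1.5625-.2,y/1.5625-.2)
p=[atz(*W(*q),z) for *q,z in [(322,102,.004),(416,102,.004),(415,303,.04),(325,303,.04)]]
c=np.mean(p,0);d=(p[0]+p[1]-p[2]-p[3])/2;print(p,'centre',c,'yaw',np.arctan2(d[1],d[0]),np.linalg.norm(d))
u=d/np.linalg.norm(d);u[2]=0
t=c-.045*u;t[2]=.006;print('grasp',t,R.T@(t-o['tcp_pos'])/.12)
print('foot',[atz(*W(*q),.03) for q in [(368,5),(440,27)]],'pad',atz(*W(565,123),.062))
g=cv2.cvtColor(w['img'],cv2.COLOR_BGR2GRAY)
```

```text
[array([ 0.5043, -0.121 ,  0.004 ]), array([ 0.5192, -0.1811,  0.004 ]), array([ 0.3953, -0.2118,  0.04  ]), array([ 0.3805, -0.1525,  0.04  ])] centre [ 0.4498 -0.1666  0.022 ] yaw 0.2462299078711186 0.13262194979289926
grasp [ 0.4078 -0.1771  0.006 ] [ 0.0822 -0.1581  1.3965]
foot [array([ 0.5577, -0.1418,  0.03  ]), array([ 0.5572, -0.1842,  0.03  ])] pad [ 0.522  -0.2616  0.062 ]
```

Call:
arm_command --fingers '[-1, -1, -1, -1]' --delta_pos '[[0.08, -0.16, 0.2], [0.08, -0.16, 0.6], [0.08, -0.16, 0.95], [0.08, -0.16, 0.95]]' --twist '[[0, 0, 0], [0, 0, 0], [0, 0, 0], [0, 0, 0]]'

```text
time: 7.85
tcp_pos: [0.4065, -0.1784, 0.0579]
tcp_rot: [[0.971, 0.237, -0.009], [0.237, -0.972, 0.004], [-0.008, -0.006, -1.0]]
contact_force: [1.0, 0.2, -0.2]
finger_gap: 0.0855
grip_force: 0.0
```

Call:
arm_command --fingers '[-1, -1, 1, 1, 1, 1]' --delta_pos '[[0, 0, 0.25], [0, 0, 0.42], [0, 0, 0.42], [0, 0, 0.42], [0, 0, 0.42], [0, 0, 0.42]]' --twist '[[0, 0, 0], [0, 0, 0], [0, 0, 0], [0, 0, 0], [0, 0, 0], [0, 0, 0]]' --newtons 25

```text
time: 8.6
tcp_pos: [0.4114, -0.1804, 0.013]
tcp_rot: [[0.971, 0.238, 0.002], [0.238, -0.971, -0.001], [0.002, 0.002, -1.0]]
contact_force: [-0.4, -0.9, 3.7]
finger_gap: 0.0597
grip_force: 27.3
```

Call:
arm_command --fingers '[1, 1, 1, 1, 1, 1, 1, 1]' --delta_pos '[[0, 0, -0.03], [0.05, 0, -0.03], [0.2, 0, -0.03], [0.35, 0, -0.03], [0.5, 0, -0.03], [0.65, 0, -0.03], [0.71, 0, -0.03], [0.71, 0, -0.03]]' --twist '[[0, 0, 0.03], [0, 0, 0.08], [0, 0, 0.13], [0, 0, 0.155], [0, 0, 0.155], [0, 0, 0.155], [0, 0, 0.155], [0, 0, 0.155]]'

```text
time: 9.6
tcp_pos: [0.4933, -0.1592, 0.0152]
tcp_rot: [[1.0, -0.002, -0.0], [-0.002, -1.0, 0.0], [-0.0, -0.0, -1.0]]
contact_force: [-0.4, 0.7, -2.0]
finger_gap: 0.06
grip_force: 27.1
```

Run:
```python
from h import *
a=snap('scene','s3')['img'];b=snap('top','t3')['img']
g=lambda i:cv2.resize(i,(400,500),interpolation=2)
cv2.imwrite('pics/c5.png',np.hstack([g(a[140:240,265:345]),g(b[150:250,250:330])]))
```

```text
(no output)
```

View pics/c5.png

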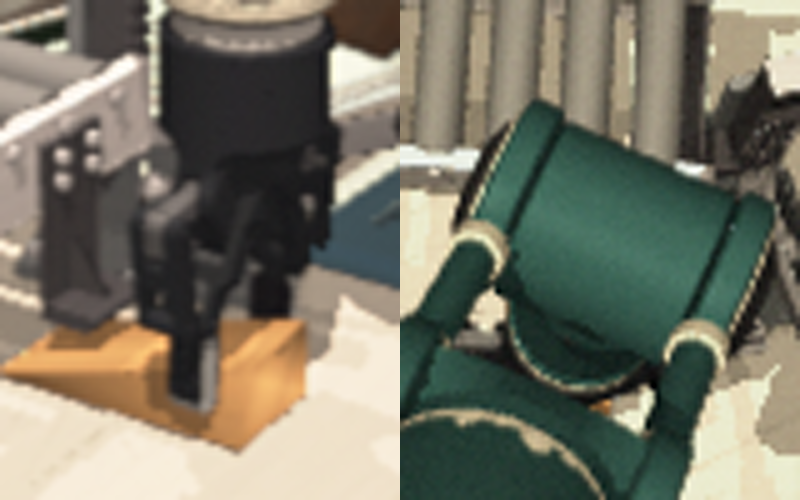

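The scene crop shows the wedge aligned, with its thin end already under the raised foot. I'll release, step behind the thick end and push with two fingers.

Call:
arm_command --fingers '[1, -1, -1, -1, -1, -1, -1]' --delta_pos '[[0, 0, 0.03], [0, 0, 0.03], [0, 0, 0.03], [0, 0, 0.03], [0, 0, -0.2], [0, 0, -0.45], [0, 0, -0.45]]' --twist '[[0, 0, 0], [0, 0, 0], [0, 0, 0], [0, 0, 0], [0, 0, 0], [0, 0, 0], [0, 0, 0]]'

```text
time: 10.58
tcp_pos: [0.4952, -0.1603, 0.0719]
tcp_rot: [[1.0, -0.003, 0.005], [-0.003, -1.0, -0.002], [0.005, 0.002, -1.0]]
contact_force: [-0.1, 0.1, -0.7]
finger_gap: 0.0855
grip_force: 0.0
```

Call:
arm_command --fingers '[0, 0.06, 0.06, 0.06, 0.06, 0.06]' --delta_pos '[[-0.2, 0, 0], [-0.38, 0, 0], [-0.38, 0, 0.2], [-0.38, 0, 0.4], [-0.38, 0, 0.4], [-0.38, 0, 0.4]]' --twist '[[0, 0, 0], [0, 0, 0], [0, 0, 0], [0, 0, 0], [0, 0, 0], [0, 0, 0]]'

```text
time: 11.32
tcp_pos: [0.4473, -0.1592, 0.0212]
tcp_rot: [[1.0, -0.003, -0.0], [-0.003, -1.0, 0.0], [-0.0, -0.0, -1.0]]
contact_force: [0.7, -0.6, 0.4]
finger_gap: 0.0402
grip_force: 0.0
```

Call:
arm_command --fingers '[0.06, 0.06, 0.06, 0.06, 0.06]' --delta_pos '[[0.1, 0, 0], [0.2, 0, 0], [0.3, 0, 0], [0.37, 0, 0], [0.37, 0, 0]]' --twist '[[0, 0, 0], [0, 0, 0], [0, 0, 0], [0, 0, 0], [0, 0, 0]]'

```text
time: 11.95
tcp_pos: [0.493, -0.1595, 0.0215]
tcp_rot: [[1.0, -0.003, 0.001], [-0.003, -1.0, -0.0], [0.001, 0.0, -1.0]]
contact_force: [-0.0, 0.1, 1.0]
finger_gap: 0.0401
grip_force: 0.0
```

Call:
arm_command --fingers '[0.06, 0.06]' --delta_pos '[[0.05, 0, 0], [0.05, 0, 0]]' --twist '[[0, 0, 0], [0, 0, 0]]'

```text
time: 12.2
tcp_pos: [0.4981, -0.1595, 0.0213]
tcp_rot: [[1.0, -0.003, 0.0], [-0.003, -1.0, -0.0], [0.0, 0.0, -1.0]]
contact_force: [-0.8, 0.0, -0.3]
finger_gap: 0.0402
grip_force: 0.0
```

Small steps now, watching the push force.

Call:
arm_command --fingers '[0.06, 0.06]' --delta_pos '[[0.03, 0, 0], [0.03, 0, 0]]' --twist '[[0, 0, 0], [0, 0, 0]]'

```text
time: 12.45
tcp_pos: [0.5016, -0.1595, 0.0213]
tcp_rot: [[1.0, -0.003, 0.0], [-0.003, -1.0, -0.0], [0.0, 0.0, -1.0]]
contact_force: [-0.3, 0.4, -0.1]
finger_gap: 0.0403
grip_force: 0.0
```

Call:
arm_command --fingers '[0.06, 0.06]' --delta_pos '[[0.02, 0, 0], [0.02, 0, 0]]' --twist '[[0, 0, 0], [0, 0, 0]]'

```text
time: 12.7
tcp_pos: [0.504, -0.1594, 0.0213]
tcp_rot: [[1.0, -0.003, 0.0], [-0.003, -1.0, -0.0], [0.0, 0.0, -1.0]]
contact_force: [-0.4, -0.1, -0.4]
finger_gap: 0.0403
grip_force: 0.1
```

Call:
arm_command --fingers '[0.06, 0.06]' --delta_pos '[[0.02, 0, 0], [0.02, 0, 0]]' --twist '[[0, 0, 0], [0, 0, 0]]'

```text
time: 12.95
tcp_pos: [0.5065, -0.1594, 0.0213]
tcp_rot: [[1.0, -0.003, 0.001], [-0.003, -1.0, -0.0], [0.001, 0.0, -1.0]]
contact_force: [-0.3, 0.6, -1.3]
finger_gap: 0.0397
grip_force: 0.1
```

Call:
arm_command --fingers '[0.06, 0.06]' --delta_pos '[[0.015, 0, 0], [0.015, 0, 0]]' --twist '[[0, 0, 0], [0, 0, 0]]'

```text
time: 13.2
tcp_pos: [0.5082, -0.1594, 0.0213]
tcp_rot: [[1.0, -0.003, 0.0], [-0.003, -1.0, -0.0], [0.0, 0.0, -1.0]]
contact_force: [-0.1, -0.1, -0.2]
finger_gap: 0.04
grip_force: 0.2
```

Call:
arm_command --fingers '[0.06, 0.06]' --delta_pos '[[0.015, 0, 0], [0.015, 0, 0]]' --twist '[[0, 0, 0], [0, 0, 0]]'

```text
time: 13.45
tcp_pos: [0.5097, -0.1594, 0.0212]
tcp_rot: [[1.0, -0.003, -0.0], [-0.003, -1.0, 0.0], [-0.0, -0.0, -1.0]]
contact_force: [-0.7, 0.3, -0.1]
finger_gap: 0.0402
grip_force: 0.6
```

Run:
```python
from h import *
np.set_printoptions(precision=4,suppress=True)
a=snap('scene','s4')
for n in('s3','s4'):
    s=load(n);h=cv2.cvtColor(s['img'],cv2.COLOR_BGR2HSV);m=cv2.inRange(h,(8,110,120),(22,255,255))
    m[:190]=0;m[:,:255]=0;m[:,345:]=0;m[232:]=0
    ys,xs=np.nonzero(m);i=ys.argmax();j=xs.argmax();k=xs.argmin()
    print(n,len(xs),'low',xs[i],ys[i],atz(s,xs[i]+.5,ys[i]+.5,0),'right',xs[j],ys[j],'left',xs[k],ys[k],atz(s,xs[k],ys[k],.003))
```

```text
s3 853 low 255 231 [ 0.5729 -0.0556  0.    ] right 325 204 left 255 230 [ 0.5747 -0.0562  0.003 ]
s4 603 low 255 231 [ 0.5729 -0.0556  0.    ] right 307 208 left 255 205 [ 0.6483 -0.1508  0.003 ]
```

The wedge moves with the fingers (its right edge went from 325 to 307 px). I'll carry on until the force rises.

Call:
arm_command --fingers '[0.06, 0.06]' --delta_pos '[[0.015, 0, 0], [0.015, 0, 0]]' --twist '[[0, 0, 0], [0, 0, 0]]'

```text
time: 13.75
tcp_pos: [0.5101, -0.1593, 0.0211]
tcp_rot: [[1.0, -0.003, -0.003], [-0.003, -1.0, 0.0], [-0.003, -0.0, -1.0]]
contact_force: [-5.9, 0.7, 4.8]
finger_gap: 0.0406
grip_force: 2.8
```

Call:
arm_command --fingers '[0.06, 0.06]' --delta_pos '[[0.012, 0, 0], [0.012, 0, 0]]' --twist '[[0, 0, 0], [0, 0, 0]]'

```text
time: 14.0
tcp_pos: [0.5103, -0.1592, 0.0209]
tcp_rot: [[1.0, -0.003, -0.006], [-0.003, -1.0, 0.001], [-0.006, -0.001, -1.0]]
contact_force: [-8.2, -1.1, 6.8]
finger_gap: 0.0405
grip_force: 4.4
```

The force rose to 8 N with the tool stopped at x = 0.510, which matches a foot height of about 30 mm, so the wedge is snug. I'll back off and go to the pedal.

Call:
arm_command --fingers '[0.06, 0.06, 0.06, 1, 1]' --delta_pos '[[-0.15, 0, 0], [-0.4, 0, 0], [-0.45, 0, -0.4], [-0.45, 0, -0.8], [-0.45, 0, -1]]' --twist '[[0, 0, 0], [0, 0, 0], [0, 0, 0], [0, 0, 0], [0, 0, 0]]'

```text
time: 14.62
tcp_pos: [0.4603, -0.1599, 0.1445]
tcp_rot: [[1.0, -0.004, 0.006], [-0.004, -1.0, -0.002], [0.006, 0.002, -1.0]]
contact_force: [0.4, -0.3, -0.2]
finger_gap: 0.0045
grip_force: 0.0
```

Call:
arm_command --fingers '[1, 1, 1, 1, 1]' --delta_pos '[[0, 0, -0.3], [0.25, 0.4, -0.3], [0.5, 0.82, -0.3], [0.5, 0.82, -0.3], [0.5, 0.82, -0.3]]' --twist '[[0, 0, 0], [0, 0, 0], [0, 0, 0], [0, 0, 0], [0, 0, 0]]'

```text
time: 15.25
tcp_pos: [0.5178, -0.2574, 0.1766]
tcp_rot: [[1.0, -0.004, -0.001], [-0.004, -1.0, 0.001], [-0.001, -0.001, -1.0]]
contact_force: [0.1, 0.7, -0.4]
finger_gap: 0.0002
grip_force: 0.0
```

Run:
```python
from h import *
np.set_printoptions(precision=4,suppress=True)
o=observe();print(o['tcp_pos'],o['tcp_rot'],o['contact_force'])
w=snap('wrist','w5');a=snap('scene','s5')
W=cv2.resize(w['img'],None,fx=1.5,fy=1.5,interpolation=2)[:450,0:768]
cv2.imwrite('pics/w5b.png',np.hstack([cv2.resize(w['img'][:,100:],(400,373),interpolation=2),cv2.resize(a['img'][120:230,262:370],(380,373),interpolation=2)]))
print(proj(w,(.52,-.259,.063)),proj(w,(.447,-.318,.114)))
```

```text
[ 0.5178 -0.2574  0.1766] [[ 1.     -0.0041 -0.0009]
 [-0.0041 -1.      0.0011]
 [-0.0009 -0.0011 -1.    ]] [ 0.122   0.7358 -0.4166]
[253.3053 188.8645] [319.7549 284.0317]
```

View pics/w5b.png

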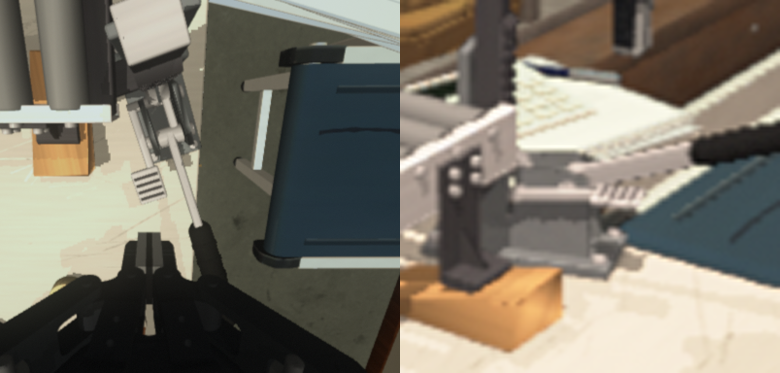

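The pad is at about (253,189) in wrist pixels, matching the predicted (253,189). The wedge sits under the foot and the lever is up. Pressing the pedal.

Call:
arm_command --fingers '[1, 1, 1, 1]' --delta_pos '[[0.02, 0.01, 0.4], [0.02, 0.01, 0.75], [0.02, 0.01, 0.88], [0.02, 0.01, 0.88]]' --twist '[[0, 0, 0], [0, 0, 0], [0, 0, 0], [0, 0, 0]]'

```text
time: 15.85
tcp_pos: [0.5201, -0.258, 0.071]
tcp_rot: [[1.0, -0.003, -0.002], [-0.003, -1.0, 0.001], [-0.002, -0.001, -1.0]]
contact_force: [-0.6, -0.3, 1.0]
finger_gap: 0.0
grip_force: 0.0
```

Call:
arm_command --fingers '[1, 1, 1, 1, 1]' --delta_pos '[[0, 0, 0.05], [0, 0, 0.1], [0, 0, 0.15], [0, 0, 0.2], [0, 0, 0.23]]' --twist '[[0, 0, 0], [0, 0, 0], [0, 0, 0], [0, 0, 0], [0, 0, 0]]'

```text
time: 16.48
tcp_pos: [0.5231, -0.26, 0.0464]
tcp_rot: [[1.0, -0.003, 0.004], [-0.003, -1.0, -0.002], [0.004, 0.002, -1.0]]
contact_force: [-5.7, 2.5, 23.2]
finger_gap: -0.0004
grip_force: 11.6
```

Call:
arm_command --fingers '[1, 1, 1, 1, 1, 1, 1, 1, 1, 1, 1, 1]' --delta_pos '[[0, 0, 0.02], [0, 0, 0.02], [0, 0, 0.02], [0, 0, 0.02], [0, 0, 0.02], [0, 0, 0.02], [0, 0, 0.02], [0, 0, 0.02], [0, 0, 0.02], [0, 0, 0.02], [0, 0, 0.02], [0, 0, 0.02]]' --twist '[[0, 0, 0], [0, 0, 0], [0, 0, 0], [0, 0, 0], [0, 0, 0], [0, 0, 0], [0, 0, 0], [0, 0, 0], [0, 0, 0], [0, 0, 0], [0, 0, 0], [0, 0, 0]]'

```text
time: 17.98
tcp_pos: [0.5232, -0.26, 0.0464]
tcp_rot: [[1.0, -0.003, 0.004], [-0.003, -1.0, -0.002], [0.004, 0.002, -1.0]]
contact_force: [-7.4, 4.8, 23.5]
finger_gap: -0.0001
grip_force: 11.9
```

Call:
arm_command --fingers '[1, 1, 1, 1, 1, 1, 1, 1]' --delta_pos '[[0, 0, 0.01], [0, 0, 0.01], [0, 0, 0.01], [0, 0, 0.01], [0, 0, 0.01], [0, 0, 0.01], [0, 0, 0.01], [0, 0, 0.01]]' --twist '[[0, 0, 0], [0, 0, 0], [0, 0, 0], [0, 0, 0], [0, 0, 0], [0, 0, 0], [0, 0, 0], [0, 0, 0]]'

```text
time: 18.98
tcp_pos: [0.5232, -0.26, 0.0461]
tcp_rot: [[1.0, -0.003, 0.004], [-0.003, -1.0, -0.002], [0.004, 0.002, -1.0]]
contact_force: [-9.4, 4.7, 29.7]
finger_gap: -0.0
grip_force: 14.8
```

Run:
```python
from h import *
snap('scene','s6')
# bar-top and foot tracking by template on s0/s5
z=load('s0')['img']
def m(n,t,roi):
    r=load(n)['img'][roi[0]:roi[1],roi[2]:roi[3]];q=cv2.minMaxLoc(cv2.matchTemplate(r,t,cv2.TM_CCOEFF_NORMED));return round(q[1],2),q[3][0]+roi[2],q[3][1]+roi[0]
t=z[126:150,278:297]; f=load('s5')['img'][165:206,270:300]
for n in('s0','s1','s2','s5','s6'): print(n,'bar',m(n,t,(95,165,270,305)),'foot',m(n,f,(150,225,262,308)))
```

```text
s0 bar (1.0, 278, 126) foot (0.68, 269, 176)
s1 bar (0.7, 278, 116) foot (0.74, 270, 172)
s2 bar (0.63, 279, 108) foot (0.93, 270, 165)
s5 bar (0.62, 279, 108) foot (1.0, 270, 165)
s6 bar (1.0, 278, 126) foot (0.95, 270, 165)
```

The bar is back at its bottom position and the foot has not dropped. Letting go and retreating.

Call:
arm_command --fingers '[1, 1, 1, 1, 1, 1]' --delta_pos '[[0, 0, -0.15], [0, 0, -0.4], [0, 0, -0.7], [0, 0, -1], [-0.4, 0, -1], [-0.4, 0, -1]]' --twist '[[0, 0, 0], [0, 0, 0], [0, 0, 0], [0, 0, 0], [0, 0, 0], [0, 0, 0]]'

```text
time: 19.77
tcp_pos: [0.4705, -0.2583, 0.1601]
tcp_rot: [[1.0, -0.005, -0.002], [-0.005, -1.0, 0.001], [-0.002, -0.001, -1.0]]
contact_force: [0.8, 0.7, -0.1]
finger_gap: 0.0002
grip_force: 0.0
```

Run:
```python
from h import *
snap('scene','s7');print(observe()['tcp_pos'],observe()['contact_force'])
z=load('s0')['img'];s5=load('s5')['img']
def m(n,t,roi):
    r=load(n)['img'][roi[0]:roi[1],roi[2]:roi[3]];q=cv2.minMaxLoc(cv2.matchTemplate(r,t,cv2.TM_CCOEFF_NORMED));return round(q[1],2),q[3][0]+roi[2],q[3][1]+roi[0]
print('bar',m('s7',z[126:150,278:297],(95,165,270,305)),'foot',m('s7',s5[165:206,270:300],(150,225,262,308)))
print('wedge',m('s7',s5[195:224,262:312],(185,234,255,320)))
print('oiler',m('s7',z[215:262,240:258],(205,272,230,268)),'tape',m('s7',z[246:280,272:292],(236,290,262,302)))
```

```text
[ 0.47202189 -0.25867286  0.160278  ] [-0.50906733  0.12928178 -0.11347287]
bar (1.0, 278, 126) foot (0.96, 270, 165)
wedge (1.0, 262, 195)
oiler (0.96, 240, 215) tape (1.0, 272, 246)
```

```bash
python3 -c "
from h import *
print(hand_in())"
```

```text
the job is handed in; nothing more can be done
None
```

I've handed the job in: five full strokes put the bed's foot about 29–30 mm up (from camera images), the wedge is snug under it, and the jack is back at the bottom with the bed standing on the wedge; the oil bottle and tape measure show no movement, and I didn't check the swab tub separately.

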